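# Lay two setting boards on their backs

## Robot

A 7-joint arm with a two-finger parallel gripper is mounted at the origin on the work surface. World frame = base frame: x ahead of the robot, y to its left, z up, the work surface at z = 0. Lengths are in m, angles in rad, forces in N, time in s.
With the tool pointing down it reaches from about 0.425 to 0.95 m from the base axis. Payload 16.7 kg.
Tool frame: the origin (TCP) lies midway between the tips of the shut fingers; the grasp point (between the pads) lies 19 mm behind it; z points along the fingers, y is the line along which they close (so a half turn about z gives the same grasp; the last joint's range is limited). The gripper opens to 94 mm and grips with 3 to 60 N. Pads are 16 mm wide; open, the fingers measure 119 mm over their backs; the gripper's body (75 mm by 177 mm) begins 78 mm behind the grasp point.
Start: joints at [-0.149, 0.426, 0.074, 1.606, -0.034, 1.111, -0.067], TCP at [0.675, -0, 0.177] pointing down, gripper open.
Joint ranges: [-2.85, 2.85], [-0.5, 2.14], [-1.23, 1.37], [0.21, 2.46], [-1.02, 4.16], [0.16, 2.05], [-2.73, 2.73]. Speed limits (rad/s): [1.89, 1.89, 2.39, 2.39, 3.01, 3.01, 3.01].

## Interface

Orientations are given as a unit quaternion [w, x, y, z].
In Python, from station import movep, move_straight, goto_joints, command_gripper, wait, solve_ik, camera, PlanningError, sign_off, find_in, current_time, current_q, current_dq, current_effort, current_tool_pos, current_tool_rot, current_contact_force, current_torque, current_grip_width, current_gripper_force gives the robot as it stands. Calls block until the motion is done:
- movep(position, orientation): joint-space move of the TCP to a pose.
- move_straight(position, attitude=None, velocity=0.15, guard=None): straight line of the TCP; attitude=None keeps the orientation; velocity is the mean speed in m/s. With guard (N) it stops when the force on the tool has changed by that much, and returns True; else False.
- goto_joints(angles): joint-space move.
- command_gripper(opening, grip_force=None): finger opening in m; grip_force is the grip in N (None keeps the last); returns when the fingers have stopped.
- wait(seconds).
- solve_ik(position, orientation): joint angles nearest the present ones, or None.
- camera(name): name is "scene" or "side" or "wrist"; returns a dict with "frame" (480x640x3 uint8, blue, green, red), "fx", "fy", "cx", "cy" (pixels), "T" (4x4, takes a point from camera to world coordinates); the wrist camera has in their place "mount" (4x4, takes a point from camera to tool coordinates, whose origin is the TCP and whose axes are the flange's). Camera axes: x right, y up, looking along -z (the intrinsics and any distortion apply to the point x, -y, -z); pixel columns grow to the right and rows downward; lengths in m; the calibration is good to about 2 mm. A picture is of the moment at which its call begins: read the wrist's pose just before it. There is no depth.
A pose or a line that the arm cannot do raises PlanningError and nothing moves.
- sign_off(): hands the job in; it is judged then, once.
Trained networks look in a picture, given as the dict that the camera call returned (one of the last four; its "shot" number tells which), for a name from the list of things; names that differ only in an ending like _2 or _b are one class to them, and where a whole thing is asked for, a point or a joint stands for the part that bears it (a point fixed in the world has none). Each returns a list of dicts, best first, with "conf" (0 to 1); they miss things now and then, are a little off and sometimes report something else, mostly with a low value. They report only what shows in the picture. A call takes as long as a camera call. They do not tell look-alikes from the thing itself.
- find_in(picture, label): "xyz" ([x, y, z] in m, in the coordinates of the camera as it stood for that picture, good to about 4 mm: the middle of the surface that is visible of it).
Readings, each from a call of its own:
- current_time(): time.
- current_q(): joint angles.
- current_dq(): joint speeds.
- current_effort(): joint torques, N m.
- current_tool_pos(): TCP position.
- current_tool_rot(): TCP orientation.
- current_contact_force(): force on the tool from outside, world axes, zero at the start.
- current_torque(): the same for the moment, N m.
- current_grip_width(): finger opening in m.
- current_gripper_force(): force on a finger pad.
Only numpy, scipy, OpenCV 4.12 (cv2) and the standard library are available. Lean on these libraries where they do the work, as an engineer would, in place of code of your own. Each camera call takes 0.05 s, during which the arm holds its last target. There are 200 camera calls.

## Task

The two setting boards are standing on edge on the bench. Tip each one over where it stands, onto its dark plain back so that its pale grooved face looks up, by gently pushing on it with the closed fingertips. Do not grip or lift the boards, do not shove them along the bench, and leave everything else undisturbed.

Things in the scene. Friction and masses are not known exactly. Their poses are not given: they have to be found in the camera images.
- board_large: The large setting board, loose, 200 mm long (y), 84 wide (z), 34 thick (x), about 300 g. Grooved face (+x): pale wood with a 12 mm cork-floored groove along its middle. Back (-x): plain 9 mm dark-brown base plate; from above the edge is pale on the grooved side, dark on the back. Starts upright on a long edge, any yaw. Origin: middle of the underside edge, mid-thickness; faces at x = +-17 mm.
- board_large_edge (a point): Middle of the large board's upper edge, on the grooved face (board x = 17, z = 84 mm). A push of about 1 N on that face, 66 mm above the bench, tips the board about its lower back edge; lower down it may slide. Past about 22 degrees it falls on its back by itself, up to 101 mm from where its origin stood; then +x points up, origin at z = 17 mm.
- board_small: The small setting board, loose, 170 mm long (y), 66 wide (z), 28 thick (x), about 180 g. Grooved face (+x): pale wood with a 12 mm cork-floored groove along its middle. Back (-x): plain 9 mm dark-brown base plate; from above the edge is pale on the grooved side, dark on the back. Starts upright on a long edge, any yaw. Origin: middle of the underside edge, mid-thickness; faces at x = +-14 mm.
- board_small_edge (a point): Middle of the small board's upper edge, on the grooved face (board x = 14, z = 66 mm). A push of about 1 N on that face, 48 mm above the bench, tips the board about its lower back edge; lower down it may slide. Past about 23 degrees it falls on its back by itself, up to 80 mm from where its origin stood; then +x points up, origin at z = 14 mm.
- amber_jar: Amber glass jar with black cap, 52 mm across, 85 mm high, origin at the centre of its underside. On the middle line of the bench, between the two boards; not to be disturbed.
- white_jar: White plastic jar with white cap, 48 mm across, 75 mm high, origin at the centre of its underside. On the middle line of the bench, between the two boards; not to be disturbed.
- pin_pot: Blue plastic pin pot with a knob on top, 50 mm across, 55 mm high, origin at the centre of its underside. On the middle line of the bench, between the two boards; not to be disturbed.
- finished_board: A third setting board already lying grooved face up with three pinned beetles, 200 mm (y) by 70 mm (x), 30 mm thick, pins to 52 mm, origin at the centre of its underside. Beyond the boards, on the far side of the bench; not to be disturbed.
- specimen_box: Open white box with two raised paper-white flaps (on its +x and -x sides) and beetles in it, about 190 mm (its x, over the flaps) by 120 mm (its y), up to 52 mm high, origin at the centre of its underside. Beyond the boards, on the far side of the bench; not to be disturbed.
- brush: Small brush lying flat, 170 mm long along x, lower than 40 mm, origin under its middle. On the left edge of the bench in front of the white tray; not to be disturbed.
Things that resemble listed ones, but are neither listed nor needed, are in the scene too. Leave any orange look-alike of the board_large alone.

How it is judged:
By the outcome, as a careful person would: the job done as asked, in the order asked, and still so for the second after the job is handed in, with the robot touching nothing.
It also fails if it takes over 37 s, if anything falls off the work surface, if the arm or the gripper's body presses on something with over 40 N, if the wrist force passes 120 N, or if a joint passes its speed limit or range.

## Working session

There is one attempt and no reset: what is moved stays moved. The work goes in short steps, each a Python script; the robot and the scene stay as the last script left them, time stands still between calls to the robot, and variables do not carry over. Pictures are saved under pics/ and viewed, at most 10 in all, crops included, and the job is handed in when it is done.

```bash
ls; mkdir -p pics
python3 - <<'E'
from station import *
import cv2,numpy as np
for n in ["scene","side"]:
    p=camera(n); cv2.imwrite(f"pics/{n}0.png",p["frame"])
    T=np.array(p["T"]); print(n,p["fx"],p["cx"],p["cy"],T.round(3).tolist(),[k for k in p])
    for l in ["board_large","board_small","board_large_edge","board_small_edge","amber_jar","white_jar","pin_pot","finished_board","specimen_box","brush"]:
        for d in find_in(p,l)[:3]:
            print(l,round(d["conf"],2),(T@np.r_[d["xyz"],1])[:3].round(3))
print(current_time(),current_tool_rot())
E
```

```text
pics
scene 583.9198068557663 326.6906383072195 234.3347013319895 [[-0.875, -0.395, 0.281, 0.917], [0.485, -0.723, 0.492, 0.754], [0.008, 0.567, 0.824, 1.154], [0.0, 0.0, 0.0, 1.0]] ['frame', 'fx', 'fy', 'cx', 'cy', 'T', 'shot']
board_large 0.98 [ 0.341 -0.287  0.062]
board_large 0.52 [ 0.533 -0.203  0.014]
board_small 0.71 [0.577 0.23  0.059]
board_large_edge 0.69 [ 0.535 -0.206  0.014]
board_large_edge 0.69 [ 0.333 -0.281  0.065]
board_small_edge 0.91 [0.575 0.23  0.067]
amber_jar 0.92 [0.435 0.008 0.061]
amber_jar 0.68 [0.559 0.502 0.014]
white_jar 0.63 [ 0.523 -0.     0.054]
pin_pot 0.83 [ 0.673 -0.006  0.035]
finished_board 0.97 [0.77  0.181 0.031]
specimen_box 0.87 [ 0.779 -0.119  0.02 ]
brush 0.55 [0.558 0.504 0.016]
side 434.4005449566488 317.1148527587621 239.54884900119916 [[0.999, 0.023, -0.042, 0.518], [-0.044, 0.766, -0.641, -0.472], [0.018, 0.642, 0.766, 0.789], [0.0, 0.0, 0.0, 1.0]] ['frame', 'fx', 'fy', 'cx', 'cy', 'T', 'shot']
board_large 0.74 [ 0.536 -0.273  0.085]
board_large 0.64 [ 0.325 -0.27   0.084]
board_large 0.34 [ 0.426 -0.018  0.064]
board_small 0.76 [0.56  0.192 0.064]
board_large_edge 0.75 [ 0.324 -0.268  0.085]
board_large_edge 0.65 [ 0.537 -0.276  0.087]
board_small_edge 0.65 [0.554 0.194 0.062]
amber_jar 0.94 [ 0.427 -0.023  0.065]
amber_jar 0.22 [ 0.792 -0.12   0.024]
white_jar 0.71 [ 0.514 -0.021  0.064]
white_jar 0.32 [ 0.792 -0.117  0.028]
pin_pot 0.79 [ 0.67  -0.029  0.037]
finished_board 0.65 [0.76  0.141 0.03 ]
specimen_box 0.75 [ 0.793 -0.121  0.025]
brush 0.8 [0.549 0.494 0.016]
brush 0.43 [ 0.536 -0.272  0.087]
1.1 [-3.11572336e-05  7.07133883e-01  7.07079678e-01 -3.01624097e-06]
```

View pics/scene0.png

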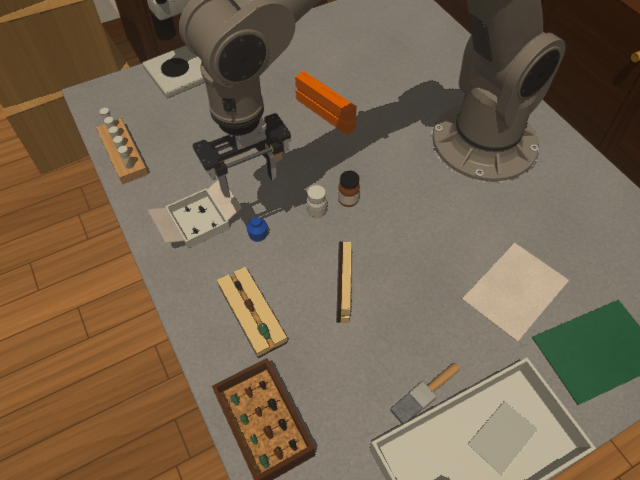

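View pics/side0.png

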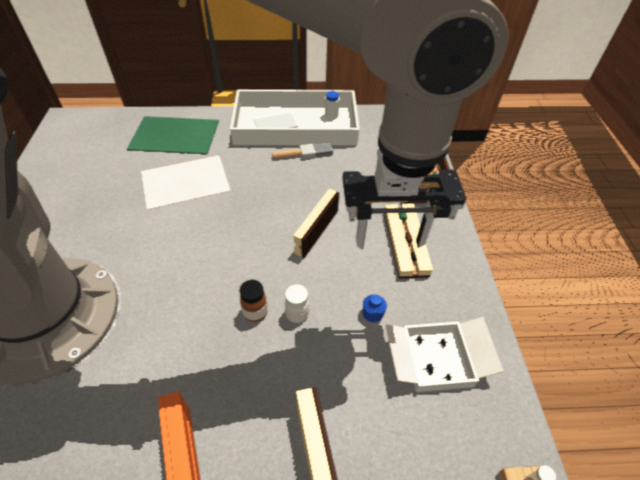

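Both boards have the pale side facing the robot (-x) and the dark back facing +x. The small one is at scene (345,280). The large one is at side (315,435) and hidden behind the arm in the scene view. The orange decoy stands at x≈0.33. Next I'll take wrist views with the gripper closed.

```bash
cat > h.py <<'E'
from station import *
import cv2,numpy as np
from scipy.spatial.transform import Rotation as R
def Twrist():
    T=np.eye(4); q=current_tool_rot(); T[:3,:3]=R.from_quat(np.r_[q[1:],q[0]]).as_matrix(); T[:3,3]=current_tool_pos(); return T
def look(name,fn=None,labels=()):
    Tw=Twrist() if name=="wrist" else None
    p=camera(name); T=Tw@np.array(p["mount"]) if name=="wrist" else np.array(p["T"])
    if fn: cv2.imwrite(f"pics/{fn}.png",p["frame"]); np.savez(f"pics/{fn}.npz",T=T,k=[p["fx"],p["fy"],p["cx"],p["cy"]])
    for l in labels:
        for d in find_in(p,l)[:3]: print(name,l,round(d["conf"],2),(T@np.r_[d["xyz"],1])[:3].round(3))
    return p
E
python3 - <<'E'
from h import *
q=current_tool_rot()
command_gripper(0.0)
movep([0.52,0.2,0.33],q); p=look("wrist","ws1",["board_small","board_small_edge"]); print({k:(np.array(v).round(3).tolist()) for k,v in p.items() if k not in("frame",)})
look("scene","scene1",["board_large","board_large_edge"])
movep([0.5,-0.23,0.33],q); look("wrist","wl1",["board_large","board_large_edge"])
look("scene","scene2",["board_small","board_small_edge"])
look("side","side2",["board_small","board_small_edge"])
print(current_time(),current_q())
a=[cv2.imread(f"pics/{n}.png") for n in("ws1","wl1")]
cv2.imwrite("pics/both.png",cv2.resize(np.vstack(a),None,fx=.62,fy=.62))
E
```

```text
wrist board_small 0.87 [0.564 0.211 0.066]
wrist board_small_edge 0.9 [0.565 0.218 0.065]
wrist board_small_edge 0.55 [0.767 0.171 0.028]
{'fx': 408.73, 'fy': 408.73, 'cx': 320.037, 'cy': 242.22, 'mount': [[-0.001, 0.973, 0.229, 0.065], [1.0, 0.001, -0.001, 0.0], [-0.001, 0.229, -0.973, -0.206], [0.0, 0.0, 0.0, 1.0]], 'shot': 3}
scene board_large 0.7 [ 0.342 -0.302  0.075]
scene board_large 0.62 [ 0.552 -0.281  0.073]
scene board_large_edge 0.73 [ 0.551 -0.28   0.069]
scene board_large_edge 0.67 [ 0.339 -0.296  0.072]
wrist board_large 0.7 [ 0.331 -0.284  0.081]
wrist board_large 0.67 [ 0.543 -0.267  0.085]
wrist board_large_edge 0.94 [ 0.538 -0.271  0.085]
wrist board_large_edge 0.59 [ 0.333 -0.283  0.084]
scene board_small 0.6 [0.577 0.228 0.063]
scene board_small 0.45 [0.774 0.179 0.032]
scene board_small 0.26 [ 0.551 -0.28   0.071]
scene board_small_edge 0.91 [0.573 0.232 0.063]
side board_small 0.8 [0.592 0.237 0.058]
side board_small 0.37 [ 0.521 -0.028  0.044]
side board_small_edge 0.84 [0.588 0.238 0.055]
side board_small_edge 0.63 [ 0.424 -0.022  0.054]
5.9833 [-0.02041573  0.11240268  0.37269152  1.69613151 -0.04196159  1.34102207
  0.35986551]
```

View pics/both.png

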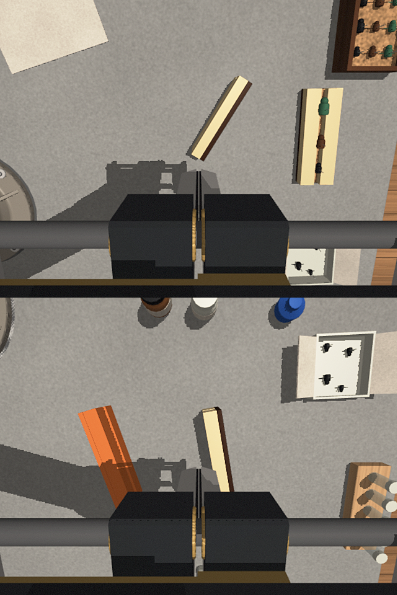

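View pics/scene1.png

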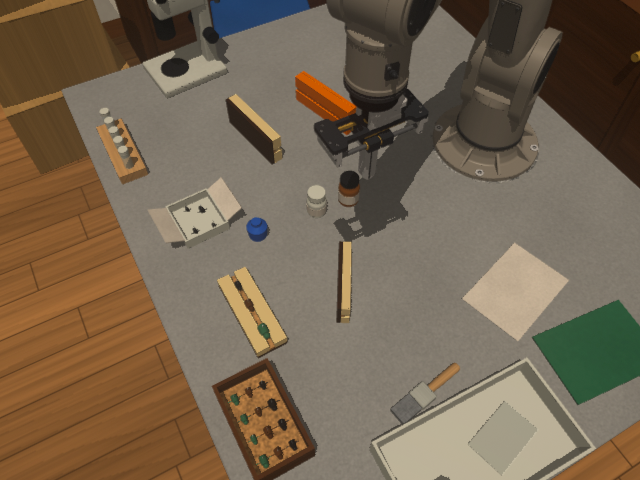

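Run:
```python
import cv2,numpy as np
C=[("ws1",290,110,4),("wl1",310,165,4),("scene1",325,235,4),("side2",280,180,4)]
w=[]
for n,x,y,s in C:
    i=cv2.imread(f"pics/{n}.png")[y:y+ (150 if n!="x" else 0),x:x+ (130 if s==4 else 130)]
    w.append(cv2.resize(i,None,fx=3,fy=2*1.5,interpolation=cv2.INTER_NEAREST)[:, :390])
cv2.imwrite("pics/c1.png",cv2.resize(np.vstack([np.hstack(w[:2]),np.hstack(w[2:])]),None,fx=2/3,fy=2/3,interpolation=cv2.INTER_AREA))
```

```text
(no output)
```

View pics/c1.png

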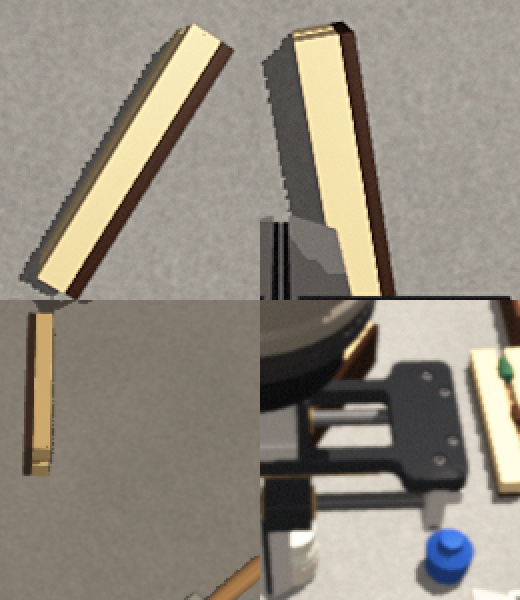

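```bash
cat >> h.py <<'E'
def ray(fn,u,v):
    d=np.load(f"pics/{fn}.npz"); fx,fy,cx,cy=d["k"]; T=d["T"]
    r=T[:3,:3]@np.array([(u-cx)/fx,-(v-cy)/fy,-1]); return T[:3,3],r/np.linalg.norm(r)
def atz(fn,u,v,z):
    o,r=ray(fn,u,v); return (o+r*(z-o[2])/r[2])
def tri(*obs):
    A=np.zeros((3,3));b=np.zeros(3)
    for f,u,v in obs:
        o,r=ray(f,u,v);P=np.eye(3)-np.outer(r,r);A+=P;b+=P@o
    return np.linalg.solve(A,b)
E
python3 - <<'E'
from h import *
print("tri small",tri(("ws1",309,250),("scene1",351,241.5)).round(3))
print("tri large", tri(("wl1",328,184),("scene1",280,154)).round(3))
for n,f,z,P in [("small","ws1",.066,[(407,134),(328,259),(385,122.5),(309,250)]),("large","wl1",.084,[(357,181),(377.5,312.5),(328,184),(356,312)])]:
    X=np.array([atz(f,u,v,z) for u,v in P])[:,:2]; print(n,X.round(3).tolist())
    for a,b in((0,1),(2,3)):
        d=X[a]-X[b]; print(" len",np.linalg.norm(d).round(3),"dir",np.degrees(np.arctan2(d[1],d[0])).round(1))
    d=(X[0]-X[1])/np.linalg.norm(X[0]-X[1]); n_=np.array([-d[1],d[0]]); print(" thick",((X[2]-X[0])@n_).round(3),((X[3]-X[0])@n_).round(3), "mid",X.mean(0).round(3))
E
```

```text
tri small [0.507 0.144 0.062]
tri large [ 0.512 -0.211  0.012]
small [[0.618, 0.277], [0.53, 0.133], [0.593, 0.289], [0.508, 0.144]]
 len 0.168 dir 58.7
 len 0.168 dir 59.6
 thick 0.028 0.025 mid [0.562 0.211]
large [[0.542, -0.201], [0.569, -0.355], [0.51, -0.204], [0.544, -0.355]]
 len 0.157 dir 100.1
 len 0.154 dir 102.7
 thick 0.032 0.025 mid [ 0.541 -0.279]
```

The small board checks out: measured height 62 mm, length 168 mm, thickness 28 mm. I only have part of the large one, so I'll take a second wrist view.

Run:
```python
from h import *
movep([0.5,-0.40,0.36],current_tool_rot()); look("wrist","wl2",["board_large","board_large_edge"]); print(current_time())
i=cv2.imread("pics/wl2.png")[30:330,150:500]; cv2.imwrite("pics/c2.png",cv2.resize(i,None,fx=2,fy=2))
```

```text
wrist board_large 0.76 [ 0.544 -0.298  0.082]
wrist board_large 0.59 [ 0.335 -0.291  0.086]
wrist board_large_edge 0.95 [ 0.334 -0.29   0.084]
wrist board_large_edge 0.93 [ 0.542 -0.297  0.085]
6.8583
```

View pics/c2.png

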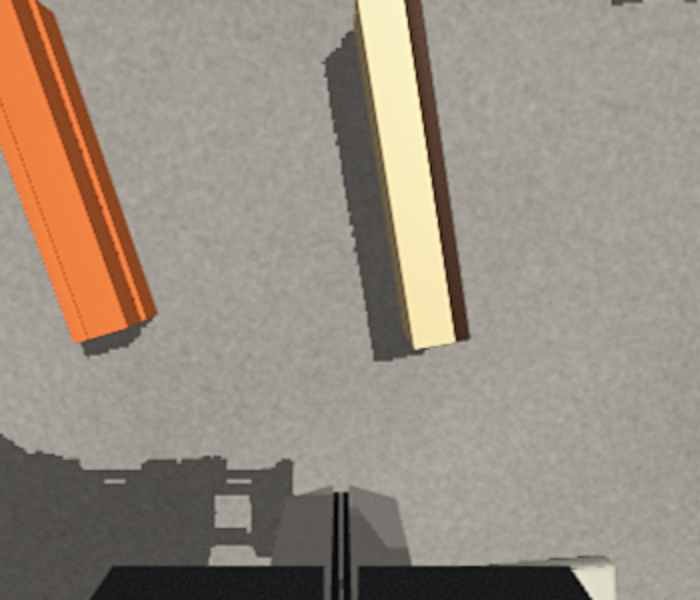

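```bash
cat >> h.py <<'E'
def tip(c,d,half,h,push,extra):
    """c: mid of upper edge, d: unit along board, n: towards the back"""
    d=np.array(d)/np.linalg.norm(d); n=np.array([d[1],-d[0]]); c=np.array(c); best=None
    for s in(1,-1):
        y=np.r_[s*d,0]; z=np.array([0,0,-1.]); M=np.c_[np.cross(y,z),y,z]; q=R.from_matrix(M).as_quat(); q=np.r_[q[3],q[:3]]
        j=solve_ik(np.r_[c-n*(half+.05),.22],q)
        if j is not None and (best is None or abs(j[6])<best[0]): best=(abs(j[6]),q)
    q=best[1]; P=lambda t,z:np.r_[c-n*half+n*t,z]   # t = TCP past the grooved face
    movep(P(-.05,.22),q); move_straight(P(-.05,h)); wait(.3)
    f0=np.array(current_contact_force())
    g=move_straight(P(.004,h),velocity=.03,guard=.8); x=np.array(current_tool_pos())
    print("guard",g,"t",((x[:2]-c)@n+half).round(4),"F",(np.array(current_contact_force())-f0).round(2))
    t=(x[:2]-c)@n+half
    t1=(t if g else -.008)+push+extra
    move_straight(P(t1,h),velocity=.04); print("t1",round(t1,4),"F",(np.array(current_contact_force())-f0).round(2))
    wait(.4); move_straight(P(t1-.04,h+.03)); move_straight(P(t1-.04,.25),velocity=.25); print("time",current_time())
E
python3 - <<'E'
from h import *
X=np.array([atz("wl2",150+u/2,30+v/2,.084)[:2] for u,v in [(422,5),(468,340),(362,30),(414,349)]])
print(X.round(3).tolist())
d=X[0]-X[1]; d/=np.linalg.norm(d); n=np.array([d[1],-d[0]])
print("dir",np.degrees(np.arctan2(d[1],d[0])), "thick",(X[1]-X[3])@n,"tri",tri(("wl1",357,181),("scene1",227,98)))
c=(X[1]+X[3])/2+d*.1; far=(np.array([.542,-.201])+np.array([.510,-.204]))/2
print("c",c,"length to far end",(far-c)@d)
np.savez("large.npz",c=c,d=d)
E
```

```text
[[0.545, -0.215], [0.576, -0.397], [0.513, -0.228], [0.545, -0.402]]
dir 99.74232113503398 thick 0.0322412480893541 tri [ 0.5756463  -0.20848165  0.23373085]
c [ 0.54350731 -0.30093279] length to far end 0.09997580800303159
```

Run:
```python
from h import *
print("tri",tri(("wl2",384,200),("scene1",227,98)).round(3))
L=np.load("large.npz"); tip(L["c"],L["d"],.017,.066,.030,.002)
look("wrist","wl3",["board_large"]); look("side","side3",["board_large"])
```

```text
tri [ 0.574 -0.396  0.085]
guard False t 0.0039 F [ 0.39  1.25 -0.05]
t1 0.024 F [1.07 0.75 0.03]
time 13.9417
wrist board_large 0.64 [ 0.549 -0.305  0.086]
side board_large 0.89 [ 0.539 -0.256  0.085]
side board_large 0.83 [ 0.331 -0.268  0.086]
```

View pics/side3.png

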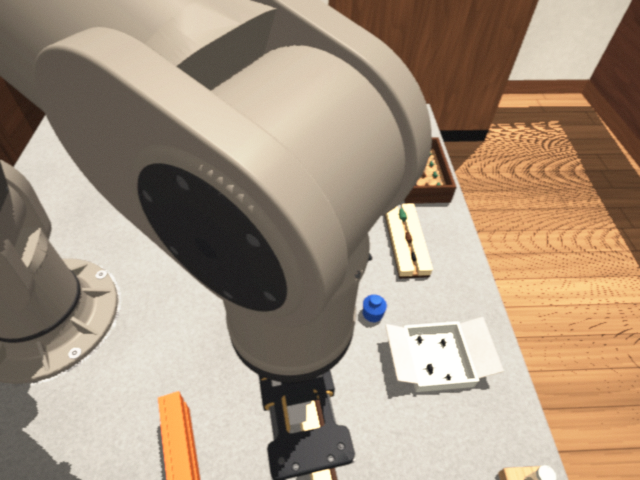

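The large board is still upright (top at z≈0.085). It seems to have rocked back because the push was too short. I'll measure it again from the latest wrist view.

Run:
```python
import cv2
i=cv2.imread("pics/wl3.png"); cv2.imwrite("pics/wl3b.png",cv2.resize(i,(800,600)))
```

```text
(no output)
```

View pics/wl3b.png

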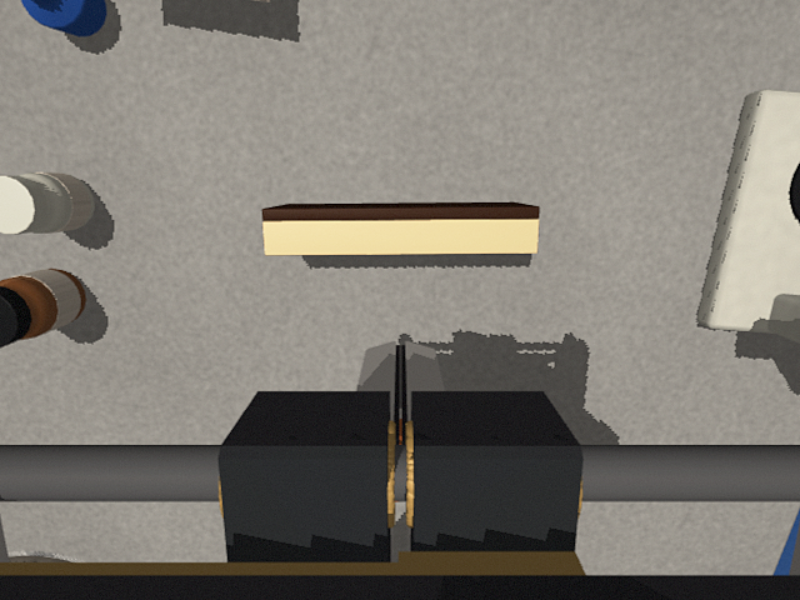

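Run:
```python
from h import *
L=np.load("large.npz"); d=L["d"]; n=np.array([d[1],-d[0]])
for u,v in [(265,255),(538,254),(263,220),(539,219)]:
    x=atz("wl3",u*.8,v*.8,.084)[:2]-L["c"]; print("along",(x@d).round(4),"past front face",(x@n+.017).round(4))
```

```text
along 0.0984 past front face -0.0011
along -0.1004 past front face -0.0003
along 0.0983 past front face 0.0242
along -0.0996 past front face 0.0249
```

The board is back exactly in place, so the push only needs to go further. The guard never fired, so I'll use a fixed end point instead.

```bash
cat >> h.py <<'E'
def tip2(c,d,half,h,t1):
    d=np.array(d)/np.linalg.norm(d); n=np.array([d[1],-d[0]]); c=np.array(c); best=None
    for s in(1,-1):
        y=np.r_[s*d,0]; z=np.array([0,0,-1.]); q=R.from_matrix(np.c_[np.cross(y,z),y,z]).as_quat(scalar_first=True)
        j=solve_ik(np.r_[c-n*(half+.04),.2],q)
        if j is not None and (best is None or abs(j[6])<best[0]): best=(abs(j[6]),q)
    q=best[1]; P=lambda t,z:np.r_[c-n*half+n*t,z]
    movep(P(-.04,.2),q); move_straight(P(-.04,h)); move_straight(P(-.012,h),velocity=.1)
    move_straight(P(t1,h),velocity=.04); wait(.4)
    move_straight(P(t1-.04,h+.03)); move_straight(P(t1-.04,.25),velocity=.25); print("time",current_time())
E
python3 - <<'E'
from h import *
L=np.load("large.npz"); tip2(L["c"],L["d"],.017,.066,.037)
look("wrist","wl4",["board_large"])
a=np.radians(59.1); tip2([.5625,.211],[np.cos(a),np.sin(a)],.014,.048,.029)
look("wrist","ws4",["board_small"])
look("scene","scene4",["board_large","board_small","white_jar","amber_jar","pin_pot","finished_board","specimen_box"])
E
```

```text
time 18.975
wrist board_large 0.56 [ 0.548 -0.304  0.083]
wrist board_large 0.47 [ 0.33  -0.338  0.083]
time 25.5417
wrist board_small 0.58 [0.563 0.212 0.065]
scene board_large 0.6 [ 0.549 -0.276  0.071]
scene board_large 0.6 [ 0.346 -0.313  0.069]
scene board_small 0.91 [0.58  0.228 0.064]
scene white_jar 0.63 [0.519 0.004 0.053]
scene amber_jar 0.48 [0.446 0.    0.055]
scene pin_pot 0.6 [ 0.676 -0.005  0.04 ]
scene finished_board 0.84 [0.773 0.178 0.028]
scene specimen_box 0.79 [ 0.777 -0.122  0.022]
```

View pics/scene4.png

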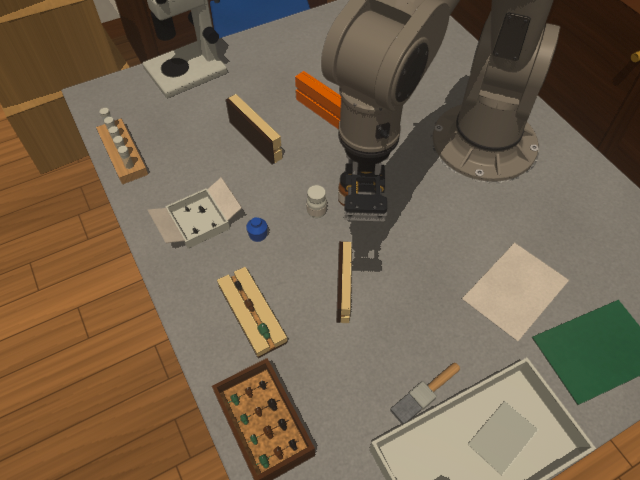

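Neither board tipped, although the TCP passed well beyond the face. Before using more robot time I'll check the numbers from the saved wrist images and the current state.

Run:
```python
from h import *
print(current_time(),"pos",current_tool_pos(),"rot",current_tool_rot(),"grip",current_grip_width(),"F",current_contact_force())
L=np.load("large.npz"); a=np.radians(59.1)
for nm,c,d,half,z in[("wl3",L["c"],L["d"],.017,.084),("wl4",L["c"],L["d"],.017,.084),("ws4",np.array([.5625,.211]),np.array([np.cos(a),np.sin(a)]),.014,.066)]:
    n=np.array([d[1],-d[0]]); im=cv2.imread(f"pics/{nm}.png"); print(nm,"tool T",np.load(f"pics/{nm}.npz")["T"][:3,3].round(3))
    hsv=cv2.cvtColor(im,cv2.COLOR_BGR2HSV); m=((hsv[...,1]>60)&(hsv[...,2]>170)&(hsv[...,0]>12)&(hsv[...,0]<32)).astype(np.uint8)
    k,lab,st,_=cv2.connectedComponentsWithStats(m)
    i=1+np.argmax(st[1:,4]); box=cv2.boxPoints(cv2.minAreaRect(np.argwhere(lab==i)[:,::-1].astype(np.float32)))
    for u,v in box:
        x=atz(nm,u,v,z)[:2]-c; print("  px",u.round(),v.round(),"along",(x@d).round(3),"past face",(x@n+half).round(4))
```

```text
26.0417 pos [0.54099346 0.22380901 0.24982921] rot [-7.52882356e-05  2.66394079e-01  9.63864191e-01 -1.05365745e-04] grip 0.0005324171376954271 F [-1.77921785  0.05808414  0.08624061]
wl3 tool T [ 0.577 -0.295  0.454]
  px 210.0 177.0 along 0.099 past face 0.0235
  px 430.0 175.0 along -0.098 past face 0.0251
  px 430.0 202.0 along -0.1 past face 0.0007
  px 210.0 204.0 along 0.1 past face -0.0009
wl4 tool T [ 0.589 -0.293  0.454]
  px 211.0 191.0 along 0.099 past face 0.0235
  px 429.0 189.0 along -0.098 past face 0.0251
  px 429.0 216.0 along -0.1 past face 0.0008
  px 211.0 218.0 along 0.1 past face -0.0009
ws4 tool T [0.485 0.257 0.454]
  px 234.0 227.0 along -0.085 past face 0.0
  px 408.0 227.0 along 0.084 past face 0.0002
  px 408.0 245.0 along 0.085 past face 0.0181
  px 234.0 245.0 along -0.086 past face 0.0179
```

```bash
python3 - <<'E'
from h import *
a=np.radians(59.1); c=np.array([.5625,.211]); d=np.array([np.cos(a),np.sin(a)]); n=np.array([d[1],-d[0]]); P=lambda t,z:np.r_[c-n*.014+n*t,z]
def rep(s): 
    x=np.array(current_tool_pos()); F=np.array(current_contact_force()); print(s,round(current_time(),2),"t",((x[:2]-c)@n+.014).round(4),"along",((x[:2]-c)@d).round(4),"z",x[2].round(4),"Fn",(F[:2]@n).round(2),"F",F.round(2))
move_straight(P(-.025,.048),velocity=.25); rep("down")
move_straight(P(.0,.048),velocity=.1); rep("0")
move_straight(P(.018,.048),velocity=.06); rep("18"); look("scene","p1"); look("wrist","p1w")
E
python3 - <<'E'
import cv2,numpy as np
a=cv2.imread("pics/p1.png")[130:350,260:480]; b=cv2.imread("pics/p1w.png")
cv2.imwrite("pics/p1c.png",np.hstack([cv2.resize(a,(400,400)),cv2.resize(b[60:460,120:520],(400,400))]))
E
```

```text
down 27.0 t -0.0245 along 0.0006 z 0.0491 Fn 0.46 F [0.63 0.16 0.46]
0 27.4 t 0.0008 along -0.0 z 0.0484 Fn -0.11 F [ 0.06  0.32 -0.35]
18 27.85 t 0.0183 along -0.0002 z 0.0479 Fn -0.59 F [-0.51  0.31 -0.43]
```

View pics/p1c.png

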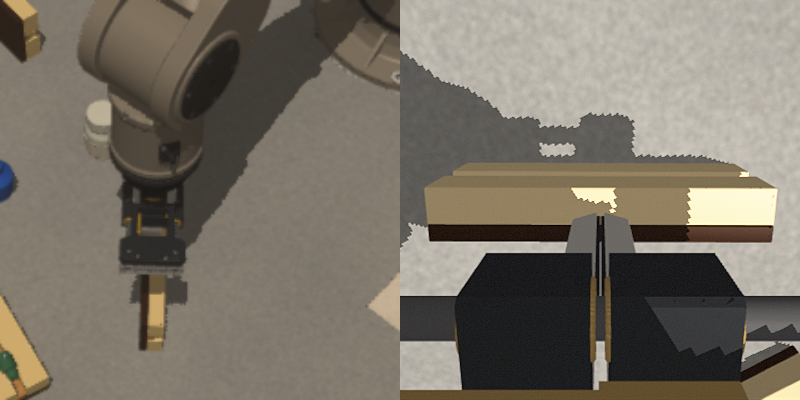

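At 18 mm the board is clearly tilting, since the wrist crop now shows the grooved face. I'll keep pushing and check the tilt before any retreat.

```bash
cat >> h.py <<'E'
def ext(name,fn,c):
    look(name,fn); im=cv2.imread(f"pics/{fn}.png"); hsv=cv2.cvtColor(im,cv2.COLOR_BGR2HSV)
    m=((hsv[...,1]>60)&(hsv[...,2]>70)&(hsv[...,0]>12)&(hsv[...,0]<32)).astype(np.uint8); m[270:]=0
    k,lab,st,_=cv2.connectedComponentsWithStats(m); o=np.argsort(-st[1:,4])[:3]+1; print(fn,round(current_time(),2),st[o].tolist())
E
python3 - <<'E'
from h import *
a=np.radians(59.1); c=np.array([.5625,.211]); d=np.array([np.cos(a),np.sin(a)]); n=np.array([d[1],-d[0]]); P=lambda t,z:np.r_[c-n*.014+n*t,z]
ext("wrist","p2",c)
move_straight(P(.034,.048),velocity=.06); ext("wrist","p3",c); print(((np.array(current_tool_pos())[:2]-c)@n+.014))
wait(.2); ext("wrist","p4",c); print("F",current_contact_force())
E
```

```text
p2 28.0 [[144, 223, 353, 47, 13135], [495, 254, 2, 8, 8], [492, 256, 2, 3, 6]]
p3 28.47 [[141, 196, 360, 57, 14977], [499, 228, 1, 7, 7], [497, 245, 1, 6, 6]]
0.03410645448853457
p4 28.72 [[140, 197, 361, 57, 15108], [497, 231, 2, 14, 14], [495, 223, 2, 3, 6]]
F [0.07092116 0.73089088 0.21051169]
```

The crop shows the board is still upright and static. The fingertips seem to pass above it, so the real tip may sit higher than the TCP reading. I can test that for free on the first side picture, where the fingertips are at (362,240) and (423,240).

Run:
```python
from h import *
def proj(fn,X):
    d=np.load(f"pics/{fn}.npz"); T=d["T"];fx,fy,cx,cy=d["k"]; p=T[:3,:3].T@(np.array(X)-T[:3,3]); return (cx+fx*p[0]/-p[2]).round(1),(cy-fy*p[1]/-p[2]).round(1)
for z in(.157,.167,.177,.187,.197,.207,.217): print(z,[proj("side2",[.675+s*.053,0,z]) for s in(-1,1)], "scene1 (tool .52,.2)",proj("scene1",[.52,.2,z+.153]))
# board rows in p2/p4 if static and upright: front top edge, front bottom edge
a=np.radians(59.1); c=np.array([.5625,.211]); d=np.array([np.cos(a),np.sin(a)]); n=np.array([d[1],-d[0]])
for f in("p2","p4"): print(f,[proj(f,np.r_[c-n*.014+n*t+d*s*.085,z]) for t,z in((0,.066),(0,0),(.019,.066)) for s in(-1,1)])
im=cv2.imread("pics/p4.png"); print(im[180:300:4,320-25].tolist())
i=cv2.imread("pics/scene1.png")[140:190:3,355:385:3]; print(i.mean(2).astype(int))
```

```text
0.157 [(np.float64(356.4), np.float64(262.6)), (np.float64(414.0), np.float64(261.2))] scene1 (tool .52,.2) (np.float64(365.8), np.float64(191.6))
0.167 [(np.float64(356.9), np.float64(259.3)), (np.float64(415.0), np.float64(257.8))] scene1 (tool .52,.2) (np.float64(366.2), np.float64(188.2))
0.177 [(np.float64(357.4), np.float64(255.9)), (np.float64(416.1), np.float64(254.4))] scene1 (tool .52,.2) (np.float64(366.5), np.float64(184.7))
0.187 [(np.float64(357.9), np.float64(252.4)), (np.float64(417.2), np.float64(251.0))] scene1 (tool .52,.2) (np.float64(366.9), np.float64(181.2))
0.197 [(np.float64(358.4), np.float64(248.8)), (np.float64(418.3), np.float64(247.4))] scene1 (tool .52,.2) (np.float64(367.2), np.float64(177.6))
0.207 [(np.float64(358.9), np.float64(245.2)), (np.float64(419.4), np.float64(243.8))] scene1 (tool .52,.2) (np.float64(367.6), np.float64(174.0))
0.217 [(np.float64(359.4), np.float64(241.5)), (np.float64(420.6), np.float64(240.1))] scene1 (tool .52,.2) (np.float64(368.0), np.float64(170.3))
p2 [(np.float64(141.5), np.float64(248.8)), (np.float64(500.3), np.floa
[... 924 characters left out ...]
38  37  37]
 [117  92  35  57  65  39  36  28  27  33]
 [114  85  73  71  76  29  27  28  28  37]
 [ 77  68  54  54  56  29  28  35 114 119]
 [ 60 118  69  68  58  48  72  71 118 118]
 [115 113  69  69  71  60  72  72 119  73]
 [117 115  69  68  72  43  72  73  75  60]
 [115 106  69  71  72  39  71  69  59  60]
 [115  97  83  71  72  40  71  63  59  59]
 [113  89  72  75  72  44  72  62  60  60]
 [110  83  69  92  91  54  71  61  60  60]
 [ 26 112  71  91  91  65  72  58  60  60]
 [ 25  25 112  92  91  71  61  59  60  60]
 [ 25  26  59  58  81  58  59  60  59  59]
 [ 26  26  59  58  58  59  59  60  60  60]
 [ 26  47  59  59  59  58  59  59  61  61]
 [ 50  52  59  58  60  60  59  59  60  59]]
```

The side and scene pictures both put the real fingertips about 20 mm above the reported TCP. The tip therefore passed about 2 mm over both boards, and neither was touched. I'll command z about 20 mm lower.

Run:
```python
from h import *
a=np.radians(59.1); c=np.array([.5625,.211]); d=np.array([np.cos(a),np.sin(a)]); n=np.array([d[1],-d[0]]); P=lambda t,z:np.r_[c-n*.014+n*t,z]
move_straight(P(-.03,.068),velocity=.22); move_straight(P(-.022,.027),velocity=.18)
f0=np.array(current_contact_force())
move_straight(P(-.002,.027),velocity=.09); print("F",(np.array(current_contact_force())-f0).round(2))
move_straight(P(.024,.027),velocity=.06); print("F",(np.array(current_contact_force())-f0).round(2),round(current_time(),2))
wait(.1)
ext("wrist","p5",c); print(current_time())
```

```text
F [ 0.04 -0.24 -0.77]
F [ 0.5  -0.91 -0.8 ] 30.52
p5 30.67 []
30.6667
```

The board's pale pixels have left the strip where an upright board would show, so it has tipped. Next is the large one.

Run:
```python
from h import *
p=np.array(current_tool_pos()); move_straight(np.r_[p[:2],.15],velocity=.3)
L=np.load("large.npz"); c=L["c"]; d=L["d"]; n=np.array([d[1],-d[0]]); P=lambda t,z:np.r_[c-n*.017+n*t,z]
best=None
for s in(1,-1):
    y=np.r_[s*d,0]; z=np.array([0,0,-1.]); q=R.from_matrix(np.c_[np.cross(y,z),y,z]).as_quat(scalar_first=True); j=solve_ik(P(-.028,.11),q)
    if j is not None:
        k=np.abs(np.array(j)-current_q()).max()
        if best is None or k<best[0]: best=(k,j)
print("dq",best[0]); goto_joints(best[1]); print(round(current_time(),2))
look("scene","s6",["board_small"])
move_straight(P(-.02,.045),velocity=.2); print(round(current_time(),2))
move_straight(P(-.002,.045),velocity=.1); move_straight(P(.032,.045),velocity=.075); wait(.1); print(round(current_time(),2))
look("wrist","p6",["board_large"]); print(current_time())
```

```text
dq 1.2258958712124288
33.11
scene board_small 0.62 [0.612 0.195 0.028]
scene board_small 0.29 [0.434 0.007 0.06 ]
33.68
34.72
wrist board_large 0.97 [ 0.609 -0.292  0.033]
34.8167
```

Run:
```python
from h import *
p=np.array(current_tool_pos()); move_straight(p+[-.02,0,.03],velocity=.15); print(current_time()); print(sign_off())
```

```text
35.2083
the job is handed in; nothing more can be done
None
```

Both boards are tipped onto their backs with the grooved faces up (measured tops at z ≈ 28 mm for the small and 33 mm for the large), and I handed the job in at 35.2 s; I did not re-check the other items in a picture after the final pushes.

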